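# Unlock the sample lockbox

### The arm

A 6-joint arm with a two-finger parallel gripper is mounted at the origin on the work surface. World frame = base frame: x ahead of the robot, y to its left, z up, the work surface at z = 0. Lengths are in m, angles in rad, forces in N, time in s.
With the tool pointing down it reaches from about 0.35 to 0.85 m from the base axis. Payload 8.1 kg.
Tool frame: the origin (TCP) lies midway between the tips of the shut fingers; the grasp point (between the pads) lies 19 mm behind it (manip.hold_point_z is the distance from the TCP to the grasp point, in m); z points along the fingers, y is the direction in which the jaws open and shut (so a half turn about z gives the same grasp; the last joint's range is limited). The gripper opens to 93 mm and grips with 3 to 60 N. Pads are 15 mm wide; open, the fingers measure 128 mm over their backs; the gripper's body (75 mm by 188 mm) begins 65 mm behind the grasp point.
Start: joints at [1.175, 0.13, 1.488, -0, 1.523, -0.085], TCP at [0.183, 0.571, 0.219] pointing down, gripper open.
Joint ranges: [-2.96, 2.96], [-0.89, 2.26], [0.02, 2.5], [-1.34, 4.48], [0, 2.73], [-2.66, 2.66]. Speed limits (rad/s): [2.39, 2.39, 2.79, 3.14, 3.14, 3.14].

### API

Orientations are given as a unit quaternion [x, y, z, w].
In Python, from station import get_obs, imaging, manip gives the robot as it stands. The module is installed in compiled form; this text tells all that it offers.
- The arm moves only by the tool jog_arm, never from a script. Its argument "targets" is a list that holds one entry, the list of rows, each a list of 7 numbers: the shift along the tool's x, y, z in units of 25 mm (1.0 is 25 mm), then the turn, a rotation vector about the tool's x, y, z in units of 6 degrees (1.0 is 6 degrees), then the opening, from 0 (shut) to 1 (fully open). A call has 1 to 12 rows; each row shifts and turns the commanded pose from where the row before left it, along the tool's axes as they then stand; what a row does not reach is not made up. A row lasts 1/10 s, in which the tool goes at most 50 mm and 8.59 degrees, less where a joint would pass 70% of its speed; a pose out of reach is approached as far as the arm can. A call is refused whole if a number of a shift passes 1 or a number of a turn 1, either way. A call with a gripper value outside its range is refused whole. The fingers move at their own pace and stop on an object; "squeeze" is the grip in N (left out, the last holds). Time passes only in rows, so rows that do not move let the fingers close. It gives the time, the measured TCP pose, the force and the opening at its end, in the units of the state.
- get_obs(): the state, without advancing time (a new reading comes with each control period).
- imaging.snapshot(name): name is "scene" or "top" or "wrist"; returns the picture (480x640x3 uint8, red, green, blue); there is no depth.
- imaging.calibration(name): a dict with "K" (3x3 intrinsics, pixels), "R" (3x3) and "t" (3): a world point X has camera coordinates R X + t; the wrist camera has in their place "hand_eye" (4x4, takes a point from camera to tool coordinates, whose origin is the TCP and whose axes are the flange's). Camera axes: x right, y down, z forward; pixel columns grow to the right and rows downward; lengths in m; the calibration is good to about 2 mm. A picture is of the moment at which its call begins: read the wrist's pose just before it. calibration takes no time and is no camera call.
- manip.sign_off(): hands the job in, once; it reports no verdict.
The state is a dict: "time_s": time; "joints": joint angles; "dq": joint speeds; "tau": joint torques, N m; "eef_pos": TCP position; "tool_rot": TCP orientation; "force": force on the tool from outside, world axes, zero at the start; "ft_torque": the same for the moment, N m; "gripper_width": opening from 0.0 (shut) to 1.0 (fully open).
Only numpy, scipy, OpenCV 4.12 (cv2) and the standard library are available. Lean on these libraries where they do the work, as an engineer would, in place of code of your own. Each camera call takes 0.05 s, during which the arm holds its last target. There are 200 camera calls.

### The job

Unlock the sample lockbox on the lab bench: with a fingertip resting lightly on one wheel at a time, roll the left wheel to 4 and the right wheel to 2 (as seen from the robot), leaving the middle wheel on its 5, then slide the bolt knob all the way to the left to its stop. Press the wheels gently, never with more than 20 N, and do not disturb the things standing about.

Things in the scene. Friction and masses are not known exactly. Their poses are not given: they have to be found in the camera images.
- case: white steel lockbox screwed to the bench, 160 (x) x 260 (y) x 85 (z) mm; origin at the centre of its underside, on the bench; x from its front (robot side) to its hinged back, y to the left seen from the robot, z up. On its flat top, 85 mm up: the wheel lock in front, the bolt knob behind it, a small jar near the back left corner
- lock: wheel lock in the lockbox's top; origin and axes as case, fixed. Three smooth white rubber-coated wheels in a row along y, 50 mm apart, each 40 mm across and 18 mm wide, axles along y at x -35 mm, 32 mm free between wheels. Each axle was set by hand: a rim stands 9.5 to 18.5 mm above the flat top, and hardly gives. Numbers 1 to 6 are pips as on a die; the uppermost counts, centred between two ribs
- top_left (a point): nominal top of the left wheel's rim, mid-width, 99 mm above the bench; the true rim lies up to 4.5 mm higher or lower, to be felt. No detents: the wheel turns against about 0.035 N m (1.8 N at the rim) and stays where left. A shut fingertip pressed on it with about 7 to 12 N and drawn along x rolls it; less slips. Over 20 N of finger force spoils the lock
- top_middle (a point): nominal top of the middle wheel's rim, mid-width, 99 mm above the bench, true to 4.5 mm
- top_right (a point): nominal top of the right wheel's rim, mid-width, 99 mm above the bench, true to 4.5 mm. Else as the left wheel. Come down on a rim no faster than about 5 mm/s, or the touch itself overloads it
- wheel_left (a joint): left wheel's angle, rad: 0 shows 1, each further number is pi/3 more (2 at 1.047, 3 at 2.094, 4 at 3.142, 5 at 4.189, 6 at 5.236). Rolling the rim's top along the lockbox's +x (away from the robot) raises it. End stops at -0.30 and 5.54. To be set to 4; the bolt passes if it is centred within about 0.09 rad
- wheel_middle (a joint): middle wheel's angle, rad: 0 shows 1, each further number is pi/3 more (2 at 1.047, 3 at 2.094, 4 at 3.142, 5 at 4.189, 6 at 5.236). Rolling the rim's top along the lockbox's +x (away from the robot) raises it. End stops at -0.30 and 5.54. Starts on 5 and must stay there
- wheel_right (a joint): right wheel's angle, rad: 0 shows 1, each further number is pi/3 more (2 at 1.047, 3 at 2.094, 4 at 3.142, 5 at 4.189, 6 at 5.236). Rolling the rim's top along the lockbox's +x (away from the robot) raises it. End stops at -0.30 and 5.54. To be set to 2; the bolt passes if it is centred within about 0.09 rad
- bolt (a joint): bolt travel in m: 0 locked, 0.025 at its stop, unlocked. The knob moves along the lockbox's +y (to the left seen from the robot) against about 2.5 N of friction. Its hidden pins enter all three wheels: with a wheel off its number it is blocked after about 3 to 4 mm; do not force it
- knob (a point): centre of the top of the bolt knob, an upright steel block 32 (x) x 12 (y) x 26 (z) mm, its top 28 mm above the flat top; 45 mm behind the lockbox's centre and, when locked, 30 mm right of it. It slides over the flat top along a dark track, free space around it
- vial: bystander: small jar with a cap, 26 mm across, 42 mm tall, loose on the lockbox's top near its back left corner; origin under its centre
- flask: bystander: clear bottle with orange cap, 68 mm across, 130 mm tall; origin under its centre
- tipbox: bystander: blue pipette-tip box with clear lid, 90 x 125 x 70 mm; origin under its centre
- bucket: bystander: yellow waste bucket, 150 mm across, 130 mm tall; origin under its centre
- vortex: bystander: white vortex mixer, 140 x 130 x 108 mm; origin under its centre
- rack: bystander: rack with capped tubes, 90 x 200 x 75 mm; origin under its centre
- notebook: bystander: white notebook, 150 x 210 x 14 mm; origin under its centre

How it is judged:
By the outcome, as a careful person would: the job done as asked, in the order asked, and still so for the second after the job is handed in, with the robot touching nothing.
It also fails if it takes over 72 s, if anything falls off the work surface, if the arm or the gripper's body presses on something with over 40 N, if the wrist force passes 120 N, or if a joint passes its speed limit or range.

## Working session

There is one attempt and no reset: what is moved stays moved. The work goes in short steps, Python scripts to look and compute and a tool call to move; the robot and the scene stay as the last step left them, time stands still between calls to the robot, and variables do not carry over. Pictures are saved under pics/ and viewed, about 8 in all and at most 12, crops included, and the job is handed in when it is done.

Besides the shell and the picture viewer there is one more tool, called after "Emit:" as name(argument=value, ...) on one line, values as JSON. jog_arm: Moves the arm, as the interface text tells. Its arguments: {"type":"object","properties":{"targets":{"type":"array"},"squeeze":{"type":"number"}},"required":["targets"]}

```bash
mkdir -p pics
cat > h.py <<'E'
import numpy as np, cv2
from station import get_obs, imaging, manip
def snap(n,f):
    o=get_obs(); im=imaging.snapshot(n); cv2.imwrite('pics/'+f,im[:,:,::-1]); return o,im
E
python3 - <<'E'
from h import *
o,a=snap('top','top0.png'); _,b=snap('scene','scene0.png')
for k in o: print(k,np.round(o[k],3))
for n in('top','scene','wrist'):
    c=imaging.calibration(n); print(n,{k:np.round(v,4).tolist() for k,v in c.items()})
E
```

```text
time_s 0.0
joints [ 1.175  0.131  1.489  0.     1.523 -0.085]
dq [-0.002 -0.001  0.002  0.001  0.001  0.   ]
tau [ 0.0000e+00 -5.5981e+01 -4.9178e+01  7.7000e-02  3.5000e-02 -0.0000e+00]
eef_pos [0.183 0.571 0.218]
tool_rot [ 0.155  0.988 -0.001 -0.   ]
force [ 0.253 -0.039  0.404]
ft_torque [ 0.013 -0.007  0.069]
gripper_width 1.003
top {'K': [[584.3511, 0.0, 317.5236], [0.0, 584.3511, 236.8439], [0.0, 0.0, 1.0]], 'R': [[-0.0228, -0.9997, 0.005], [-0.9926, 0.0221, -0.1191], [0.1189, -0.0077, -0.9929]], 't': [0.0004, 0.4729, 1.3513]}
scene {'K': [[443.0713, 0.0, 320.7181], [0.0, 443.0713, 237.2471], [0.0, 0.0, 1.0]], 'R': [[0.2191, 0.9757, -0.0101], [0.6324, -0.1498, -0.76], [-0.743, 0.1601, -0.6498]], 't': [-0.1211, -0.217, 1.3383]}
wrist {'K': [[361.7761, 0.0, 320.9123], [0.0, 361.7761, 242.1986], [0.0, 0.0, 1.0]], 'hand_eye': [[0.0005, -0.9662, -0.2578, 0.0721], [1.0, 0.0002, 0.0009, 0.0009], [-0.0008, -0.2578, 0.9662, -0.1663], [0.0, 0.0, 0.0, 1.0]]}
```

View pics/top0.png

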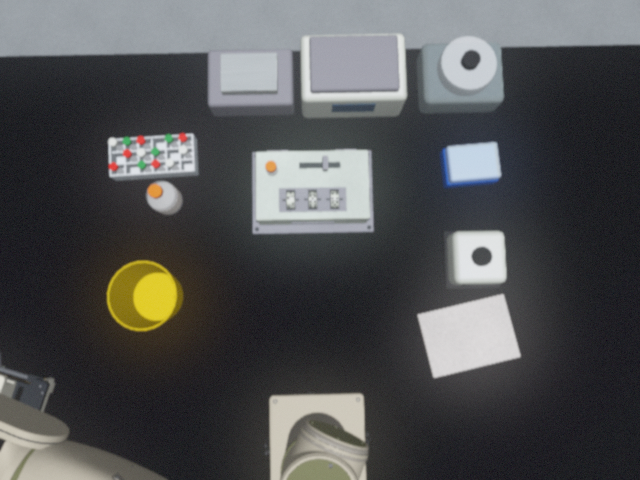

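View pics/scene0.png

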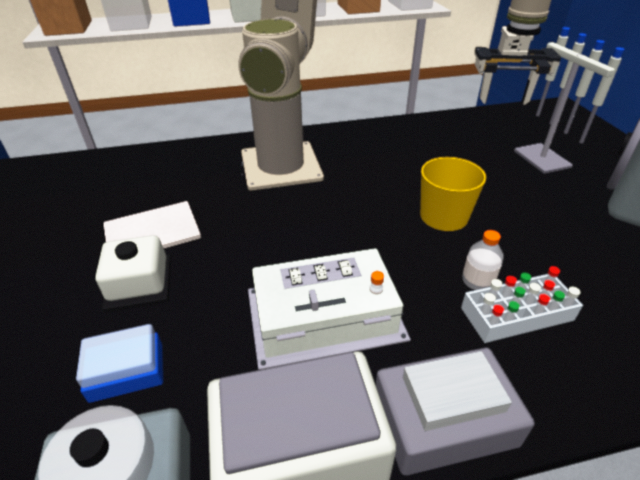

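Top view: lockbox centred about (313,187), with the wheels at about (291/313/335,200), the knob at (325,163) and the jar at (271,167). The scene view agrees with this.

```bash
cat >> h.py <<'E'
from scipy.spatial.transform import Rotation as Ro
def cam(n,o=None):
    c=imaging.calibration(n)
    if n!='wrist': return c['K'],c['R'],c['t']
    T=np.eye(4);T[:3,:3]=Ro.from_quat(o['tool_rot']).as_matrix();T[:3,3]=o['eef_pos']
    W=np.linalg.inv(T@c['hand_eye']); return c['K'],W[:3,:3],W[:3,3]
def cast(C,uv,z):
    K,R,t=C; d=R.T@np.linalg.solve(K,[uv[0],uv[1],1]); p=-R.T@t
    return p+d*(z-p[2])/d[2]
def proj(C,X):
    K,R,t=C; p=K@(R@np.asarray(X)+t); return p[:2]/p[2]
E
python3 - <<'E'
from h import *
im=cv2.imread('pics/top0.png');C=cam('top')
for n,uv,z in[('wl',(291,200),.095),('wm',(313,200),.095),('wr',(335,200),.095),('knob',(325,163),.113),('jar',(271,167),.127)]: print(n,cast(C,uv,z).round(4))
g=im.min(axis=2); m=((g>150)*255).astype('uint8'); m[:130]=0;m[240:]=0;m[:,:240]=0;m[:,390:]=0
c=max(cv2.findContours(m,0,2)[0],key=cv2.contourArea); r=cv2.minAreaRect(c); print(r)
for p in cv2.boxPoints(r): print(p,cast(C,p,.085).round(4))
cv2.imwrite('pics/topc.png',cv2.resize(im[140:240,245:380],None,fx=5,fy=5,interpolation=cv2.INTER_CUBIC))
E
```

```text
wl [0.5501 0.0484 0.095 ]
wm [ 0.549  -0.0014  0.095 ]
wr [ 0.5479 -0.0512  0.095 ]
knob [ 0.6295 -0.0302  0.113 ]
jar [0.6195 0.0903 0.127 ]
((312.00885009765625, 190.555419921875), (82.08489990234375, 119.28656768798828), 89.09062194824219)
[251.7217  150.46474] [0.6696 0.1371 0.085 ]
[370.99323 148.57155] [ 0.6682 -0.1377  0.085 ]
[372.29602 230.6461 ] [ 0.4774 -0.1342  0.085 ]
[253.02448 232.53929] [0.4791 0.136  0.085 ]
```

View pics/topc.png

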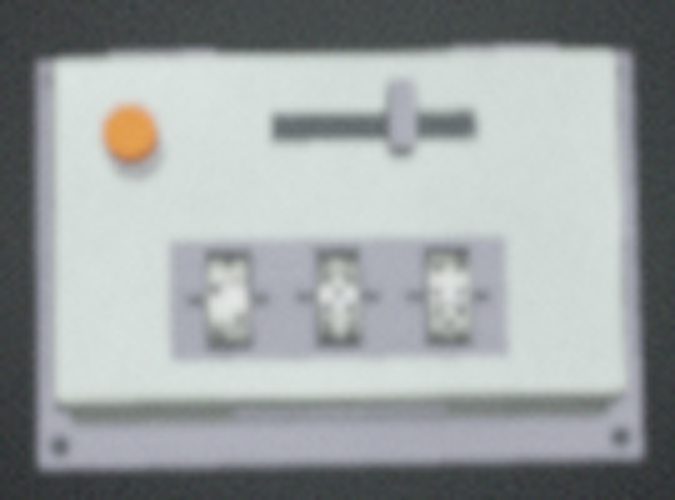

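Emit:
jog_arm(targets=[[[0, 0, 0, 0, 0, 1, 0], [0, 0, 0, 0, 0, 1, 0], [0, 0, 0, 0, 0, 1, 0], [0, 0, 0, 0, 0, 1, 0], [0, 0, 0, 0, 0, 1, 0], [0, 0, 0, 0, 0, 1, 0], [0, 0, 0, 0, 0, 1, 0], [0, 0, 0, 0, 0, 1, 0], [0, 0, 0, 0, 0, 1, 0], [0, 0, 0, 0, 0, 1, 0], [0, 0, 0, 0, 0, 1, 0], [0, 0, 0, 0, 0, 1, 0]]], squeeze=20)

```text
time_s: 1.3
eef_pos: [0.1833, 0.5709, 0.218]
tool_rot: [0.707, 0.707, -0.001, 0.0]
force: [0.1, -0.0, -0.3]
gripper_width: 0.026
```

```bash
cat >> h.py <<'E'
def goto(p,yaw=None):
    o=get_obs(); R=Ro.from_quat(o['tool_rot']); M=R.as_matrix()
    y=np.deg2rad(88.7); x=np.array([np.cos(y),np.sin(y),0]); z=np.array([0,0,-1.]); G=np.stack([x,np.cross(z,x),z],1)
    print('shift units',(M.T@(np.array(p)-o['eef_pos'])/.025).round(3),'turn units',(np.rad2deg(Ro.from_matrix(M.T@G).as_rotvec())/6).round(3))
    for k in('time_s','eef_pos','joints','force','gripper_width'): print(k,np.round(o[k],4))
E
python3 -c "
from h import *
goto([.55,-.07,.165])"
```

```text
shift units [-25.621  14.693   2.14 ] turn units [-0.004  0.01   0.207]
time_s 1.3
eef_pos [0.1833 0.5709 0.218 ]
joints [1.1746 0.1309 1.4889 0.     1.523  1.1756]
force [ 0.0971 -0.0028 -0.3077]
gripper_width 0.0263
```

Emit:
jog_arm(targets=[[[-1, 0.57, 0, 0, 0, 0.2, 0], [-1, 0.57, 0, 0, 0, 0, 0], [-1, 0.57, 0, 0, 0, 0, 0], [-1, 0.57, 0, 0, 0, 0, 0], [-1, 0.57, 0, 0, 0, 0, 0], [-1, 0.57, 0, 0, 0, 0, 0], [-1, 0.57, 0, 0, 0, 0, 0], [-1, 0.57, 0, 0, 0, 0, 0], [-1, 0.57, 0, 0, 0, 0, 0], [-1, 0.57, 0, 0, 0, 0, 0], [-1, 0.57, 0, 0, 0, 0, 0], [-1, 0.57, 0, 0, 0, 0, 0]]])

```text
time_s: 2.5
eef_pos: [0.3498, 0.2674, 0.2183]
tool_rot: [0.713, 0.701, -0.0, -0.0]
force: [-0.3, -0.3, 0.5]
gripper_width: 0.009
```

Emit:
jog_arm(targets=[[[-1, 0.57, 0, 0, 0, 0, 0], [-1, 0.57, 0, 0, 0, 0, 0], [-1, 0.57, 0, 0, 0, 0, 0], [-1, 0.57, 0, 0, 0, 0, 0], [-1, 0.57, 0, 0, 0, 0, 0], [-1, 0.57, 0, 0, 0, 0, 0], [-1, 0.57, 0, 0, 0, 0, 0], [-1, 0.57, 0.3, 0, 0, 0, 0], [-1, 0.57, 0.5, 0, 0, 0, 0], [-1, 0.57, 0.5, 0, 0, 0, 0], [-1, 0.57, 0.5, 0, 0, 0, 0], [-1, 0.57, 0.3, 0, 0, 0, 0]]])

```text
time_s: 3.7
eef_pos: [0.515, -0.0354, 0.1645]
tool_rot: [0.713, 0.701, -0.001, -0.001]
force: [0.1, 1.1, -0.3]
gripper_width: 0.005
```

```bash
python3 -c "
from h import *
goto([.55,-.07,.165])
o,im=snap('wrist','w1.png')"
```

```text
shift units [-1.361  1.424 -0.022] turn units [-0.019 -0.003  0.048]
time_s 3.7
eef_pos [ 0.515  -0.0354  0.1645]
joints [-1.6790e-01 -6.3200e-02  1.7857e+00  1.0000e-04  1.4212e+00 -1.5030e-01]
force [ 0.1091  1.1244 -0.34  ]
gripper_width 0.0045
```

View pics/w1.png

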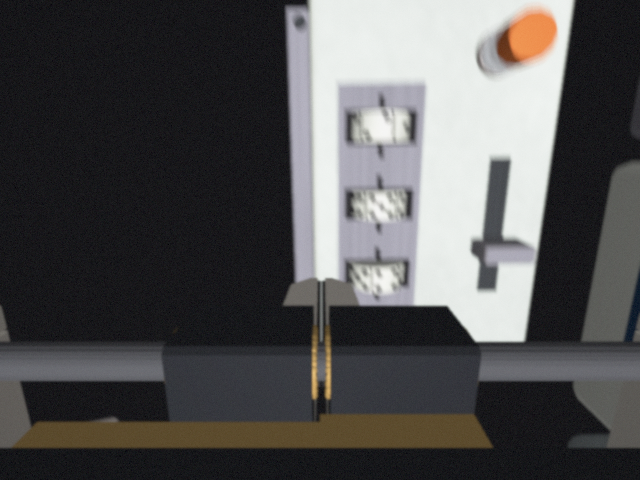

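Wrist view: the wheels are at (380,127), (380,205) and (377,277), the knob at (495,247), and the finger tips at about (322,285). The jar is top right at (525,38). I'll move closer for the pips.

Emit:
jog_arm(targets=[[[-0.7, 0.7, 0, 0, 0, 0, 0], [-0.7, 0.7, 0, 0, 0, 0, 0], [0, 0, 0, 0, 0, 0, 0]]])

```text
time_s: 4.05
eef_pos: [0.5506, -0.0717, 0.1656]
tool_rot: [0.714, 0.7, -0.0, 0.0]
force: [-0.9, -0.4, -0.5]
gripper_width: 0.002
```

```bash
python3 -c "
from h import *
goto([.55,-.07,.165])
o,im=snap('wrist','w2.png')
C=cam('wrist',o); print('TCP px',proj(C,o['eef_pos']))
c=cv2.rotate(im[20:300,230:470,::-1],cv2.ROTATE_90_COUNTERCLOCKWISE)
cv2.imwrite('pics/w2c.png',cv2.resize(c,None,fx=2.5,fy=2.5,interpolation=cv2.INTER_CUBIC))"
```

```text
shift units [ 0.068 -0.026  0.025] turn units [-0.003  0.005  0.032]
time_s 4.05
eef_pos [ 0.5506 -0.0717  0.1656]
joints [-2.2150e-01  4.0800e-02  1.6803e+00 -5.0000e-04  1.4206e+00 -2.0200e-01]
force [-0.9248 -0.3844 -0.4772]
gripper_width 0.0016
TCP px [321.96678024 297.0865779 ]
```

View pics/w2c.png

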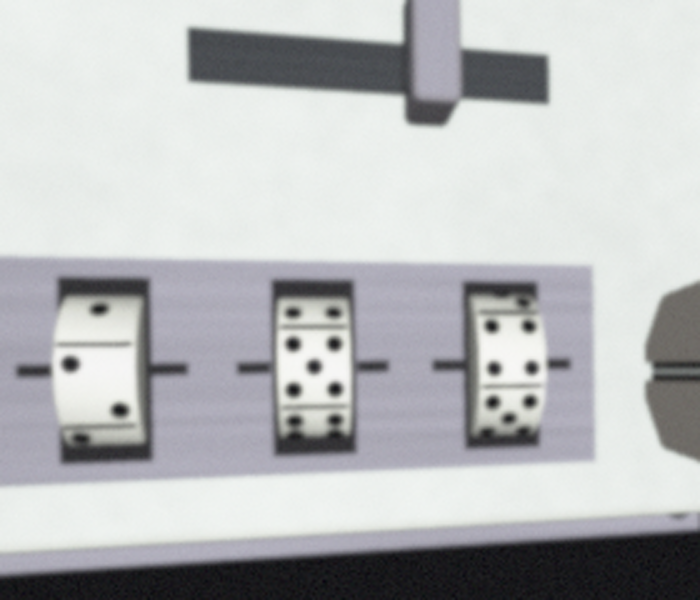

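```bash
cat >> h.py <<'E'
from scipy.optimize import brentq
def ang(C,uv,ax,zr=.099):
    # angle from top (toward robot +) of a pixel on rim; ax = axle x, zr = rim top height
    K,R,t=C; p=-R.T@t
    f=lambda s:(lambda q: (q[0]-ax)**2+(q[2]-zr+.02)**2-.0004)(cast(C,uv,s))
    z=brentq(f,zr-.012,zr+.0002) if f(zr-.012)*f(zr+.0002)<0 else np.nan
    q=cast(C,uv,z); return np.arctan2(ax-q[0],q[2]-zr+.02),q
E
cat > m.py <<'E'
from h import *
o=get_obs(); C=cam('wrist',o)
px=lambda X,Y:(20+0*X+230-20+239-Y/2.5, 20+X/2.5)
D={'left':((33,371),(172,369),(95,344),(99,427)),'mid':((254,368),(372,366),(314,326),(314,406)),'right':((449,365),(558,363),(509,312),(511,385))}
for n,(a,b,r1,r2) in D.items():
    A=cast(C,px(*a),.085);B=cast(C,px(*b),.085); 
    ax=(A[0]+B[0])/2
    for zr in(.0945,.099,.1035):
        t1,q1=ang(C,px(*r1),ax,zr);t2,q2=ang(C,px(*r2),ax,zr)
        print(n,zr,'axle',((A+B)/2).round(4),'wheel y',q1[1].round(4),'ribs',round(t1,3),round(t2,3),'sep',round(t2-t1,3),'mid',round((t1+t2)/2,3))
for q in((408,98),(461,98),(190,55),(548,80)): print('knob/track',cast(C,px(*q),.113).round(4),cast(C,px(*q),.085).round(4))
E
python3 m.py
```

```text
left 0.0945 axle [0.5516 0.0527 0.085 ] wheel y 0.0527 ribs -0.317 0.774 sep 1.091 mid 0.228
left 0.099 axle [0.5516 0.0527 0.085 ] wheel y 0.0518 ribs -0.31 0.756 sep 1.066 mid 0.223
left 0.1035 axle [0.5516 0.0527 0.085 ] wheel y 0.0508 ribs -0.303 0.739 sep 1.042 mid 0.218
mid 0.0945 axle [0.5515 0.0021 0.085 ] wheel y 0.0018 ribs -0.553 0.525 sep 1.078 mid -0.014
mid 0.099 axle [0.5515 0.0021 0.085 ] wheel y 0.0018 ribs -0.54 0.515 sep 1.055 mid -0.012
mid 0.1035 axle [0.5515 0.0021 0.085 ] wheel y 0.0018 ribs -0.527 0.505 sep 1.032 mid -0.011
right 0.0945 axle [ 0.5514 -0.0491  0.085 ] wheel y -0.05 ribs -0.792 0.289 sep 1.082 mid -0.251
right 0.099 axle [ 0.5514 -0.0491  0.085 ] wheel y -0.049 ribs -0.772 0.285 sep 1.056 mid -0.244
right 0.1035 axle [ 0.5514 -0.0491  0.085 ] wheel y -0.0479 ribs -0.751 0.28 sep 1.031 mid -0.236
knob/track [ 0.6155 -0.021   0.113 ] [ 0.6238 -0.0239  0.085 ]
knob/track [ 0.6163 -0.0338  0.113 ] [ 0.6247 -0.0384  0.085 ]
knob/track [0.6224 0.0278 0.113 ] [0.6316 0.0311 0.085 ]
knob/track [ 0.6221 -0.0558  0.113 ] [ 0.6312 -0.0632  0.085 ]
```

Emit:
jog_arm(targets=[[[1, -0.06, 0, 0, 0, 0, 0], [1, -0.06, 0.2, 0, 0, 0, 0], [1, -0.06, 0.4, 0, 0, 0, 0], [1, -0.06, 0.5, 0, 0, 0, 0], [0.9, -0.06, 0.5, 0, 0, 0, 0], [0, 0, 0.4, 0, 0, 0, 0], [0, 0, 0.2, 0, 0, 0, 0], [0, 0, 0, 0, 0, 0, 0], [0, 0, 0, 0, 0, 0, 0]]])

```text
time_s: 5.0
eef_pos: [0.5446, 0.0519, 0.1116]
tool_rot: [0.714, 0.701, 0.0, 0.0]
force: [0.3, -0.2, -0.7]
gripper_width: 0.003
```

Emit:
jog_arm(targets=[[[0, -0.05, 0.03, 0, 0, 0, 0], [0, 0, 0.03, 0, 0, 0, 0], [0, 0, 0.03, 0, 0, 0, 0], [0, 0, 0.03, 0, 0, 0, 0], [0, 0, 0.02, 0, 0, 0, 0], [0, 0, 0.02, 0, 0, 0, 0], [0, 0, 0.02, 0, 0, 0, 0], [0, 0, 0.02, 0, 0, 0, 0], [0, 0, 0.02, 0, 0, 0, 0], [0, 0, 0.02, 0, 0, 0, 0]]])

```text
time_s: 6.0
eef_pos: [0.5432, 0.0527, 0.1051]
tool_rot: [0.713, 0.701, 0.0, -0.0]
force: [0.9, -0.2, -0.7]
gripper_width: 0.001
```

Emit:
jog_arm(targets=[[[0, 0, 0.02, 0, 0, 0, 0], [0, 0, 0.02, 0, 0, 0, 0], [0, 0, 0.02, 0, 0, 0, 0]]])

```text
time_s: 6.3
eef_pos: [0.5432, 0.0526, 0.1036]
tool_rot: [0.713, 0.701, -0.0, -0.0]
force: [0.0, 0.1, -0.7]
gripper_width: 0.006
```

Emit:
jog_arm(targets=[[[0, 0, 0.02, 0, 0, 0, 0], [0, 0, 0.02, 0, 0, 0, 0], [0, 0, 0, 0, 0, 0, 0]]])

```text
time_s: 6.6
eef_pos: [0.5431, 0.0527, 0.1025]
tool_rot: [0.713, 0.701, -0.0, -0.0]
force: [0.3, -0.0, -0.2]
gripper_width: 0.004
```

Emit:
jog_arm(targets=[[[0, 0, 0.02, 0, 0, 0, 0], [0, 0, 0.02, 0, 0, 0, 0]]])

```text
time_s: 6.8
eef_pos: [0.5432, 0.0527, 0.1016]
tool_rot: [0.713, 0.701, -0.0, 0.0]
force: [-1.0, -0.0, 0.0]
gripper_width: 0.004
```

Emit:
jog_arm(targets=[[[0, 0, 0.02, 0, 0, 0, 0], [0, 0, 0.02, 0, 0, 0, 0]]])

```text
time_s: 7.0
eef_pos: [0.5432, 0.0527, 0.1006]
tool_rot: [0.713, 0.701, -0.0, -0.0]
force: [0.5, 0.0, -0.0]
gripper_width: 0.004
```

Emit:
jog_arm(targets=[[[0, 0, 0.02, 0, 0, 0, 0], [0, 0, 0.02, 0, 0, 0, 0]]])

```text
time_s: 7.2
eef_pos: [0.5432, 0.0527, 0.0996]
tool_rot: [0.713, 0.701, 0.0, 0.0]
force: [-0.2, 0.6, 0.1]
gripper_width: 0.007
```

Emit:
jog_arm(targets=[[[0, 0, 0.02, 0, 0, 0, 0], [0, 0, 0.02, 0, 0, 0, 0]]])

```text
time_s: 7.4
eef_pos: [0.5432, 0.0527, 0.0986]
tool_rot: [0.713, 0.701, -0.0, 0.0]
force: [-0.8, 0.3, 0.2]
gripper_width: 0.005
```

Emit:
jog_arm(targets=[[[0, 0, 0.02, 0, 0, 0, 0], [0, 0, 0.02, 0, 0, 0, 0]]])

```text
time_s: 7.6
eef_pos: [0.5432, 0.0527, 0.0977]
tool_rot: [0.713, 0.701, 0.0, 0.0]
force: [-1.4, 0.2, 3.4]
gripper_width: 0.005
```

Emit:
jog_arm(targets=[[[0, 0, 0.01, 0, 0, 0, 0], [0, 0, 0, 0, 0, 0, 0]]])

```text
time_s: 7.8
eef_pos: [0.5433, 0.0527, 0.0977]
tool_rot: [0.713, 0.701, 0.0, 0.0]
force: [-0.9, -0.2, 3.3]
gripper_width: 0.007
```

Emit:
jog_arm(targets=[[[0, 0, 0.01, 0, 0, 0, 0], [0, 0, 0.01, 0, 0, 0, 0], [0, 0, 0, 0, 0, 0, 0]]])

```text
time_s: 8.1
eef_pos: [0.5434, 0.0527, 0.0975]
tool_rot: [0.713, 0.701, 0.0, 0.0]
force: [-2.8, 0.3, 5.8]
gripper_width: 0.001
```

Emit:
jog_arm(targets=[[[0, 0, 0.015, 0, 0, 0, 0], [0, 0, 0.01, 0, 0, 0, 0], [0, 0.04, 0, 0, 0, 0, 0], [0, 0.04, 0, 0, 0, 0, 0], [0, 0.04, 0, 0, 0, 0, 0]]])

```text
time_s: 8.6
eef_pos: [0.5471, 0.0527, 0.0981]
tool_rot: [0.713, 0.701, 0.001, 0.001]
force: [-4.7, -0.1, 12.8]
gripper_width: 0.003
```

Emit:
jog_arm(targets=[[[0, 0.03, -0.02, 0, 0, 0, 0], [0, 0.05, 0, 0, 0, 0, 0], [0, 0.05, 0, 0, 0, 0, 0], [0, 0.05, 0, 0, 0, 0, 0], [0, 0.05, 0, 0, 0, 0, 0]]])

```text
time_s: 9.1
eef_pos: [0.5531, 0.0526, 0.0984]
tool_rot: [0.713, 0.701, 0.001, 0.001]
force: [-1.9, -0.0, 11.5]
gripper_width: 0.01
```

Emit:
jog_arm(targets=[[[0, 0.05, 0, 0, 0, 0, 0], [0, 0.05, 0, 0, 0, 0, 0], [0, 0.05, 0.005, 0, 0, 0, 0], [0, 0.05, 0.01, 0, 0, 0, 0], [0, 0.05, 0.01, 0, 0, 0, 0], [0, 0.05, 0.01, 0, 0, 0, 0]]])

```text
time_s: 9.7
eef_pos: [0.5612, 0.0525, 0.098]
tool_rot: [0.713, 0.701, 0.001, 0.001]
force: [-0.2, 0.5, 10.8]
gripper_width: 0.002
```

Emit:
jog_arm(targets=[[[0, 0.04, 0.01, 0, 0, 0, 0], [0, 0.04, 0.01, 0, 0, 0, 0], [0, 0.04, 0.01, 0, 0, 0, 0]]])

```text
time_s: 10.0
eef_pos: [0.5644, 0.0525, 0.0972]
tool_rot: [0.713, 0.701, 0.002, 0.001]
force: [0.7, 0.7, 9.1]
gripper_width: 0.004
```

Emit:
jog_arm(targets=[[[0, 0, -0.1, 0, 0, 0, 0], [0, 0, -0.14, 0, 0, 0, 0], [0, -0.49, 0, 0, 0, 0, 0], [0, -0.49, 0, 0, 0, 0, 0], [0, 0, 0.02, 0, 0, 0, 0], [0, 0, 0.02, 0, 0, 0, 0], [0, 0, 0.02, 0, 0, 0, 0], [0, 0, 0.02, 0, 0, 0, 0], [0, 0, 0, 0, 0, 0, 0]]])

```text
time_s: 10.9
eef_pos: [0.5381, 0.0527, 0.099]
tool_rot: [0.713, 0.701, -0.0, -0.0]
force: [1.0, 0.5, 0.6]
gripper_width: 0.005
```

Emit:
jog_arm(targets=[[[0, 0.06, 0.02, 0, 0, 0, 0], [0, 0, 0.02, 0, 0, 0, 0], [0, 0, 0.02, 0, 0, 0, 0], [0, 0, 0.02, 0, 0, 0, 0], [0, 0, 0.01, 0, 0, 0, 0], [0, 0, 0, 0, 0, 0, 0]]])

```text
time_s: 11.5
eef_pos: [0.5394, 0.0528, 0.0968]
tool_rot: [0.713, 0.701, -0.0, -0.0]
force: [0.1, 0.4, -0.1]
gripper_width: 0.004
```

Emit:
jog_arm(targets=[[[0, 0, 0.015, 0, 0, 0, 0], [0, 0, 0.015, 0, 0, 0, 0], [0, 0, 0, 0, 0, 0, 0]]])

```text
time_s: 11.8
eef_pos: [0.5395, 0.0527, 0.0963]
tool_rot: [0.713, 0.701, 0.0, 0.0]
force: [-1.2, -1.0, 1.0]
gripper_width: 0.007
```

Emit:
jog_arm(targets=[[[0, 0, 0.02, 0, 0, 0, 0], [0, 0, 0.02, 0, 0, 0, 0], [0, 0, 0.015, 0, 0, 0, 0], [0, 0.05, -0.01, 0, 0, 0, 0], [0, 0.05, -0.01, 0, 0, 0, 0], [0, 0.05, -0.01, 0, 0, 0, 0]]])

```text
time_s: 12.4
eef_pos: [0.5431, 0.0527, 0.097]
tool_rot: [0.713, 0.701, -0.0, -0.0]
force: [-7.9, 0.8, 15.9]
gripper_width: 0.004
```

Emit:
jog_arm(targets=[[[0, 0, -0.03, 0, 0, 0, 0], [0, 0.04, -0.01, 0, 0, 0, 0], [0, 0.05, -0.01, 0, 0, 0, 0]]])

```text
time_s: 12.7
eef_pos: [0.5456, 0.0527, 0.0979]
tool_rot: [0.713, 0.701, 0.0, 0.0]
force: [-4.0, 0.8, 9.6]
gripper_width: 0.004
```

Emit:
jog_arm(targets=[[[0, 0.05, -0.005, 0, 0, 0, 0], [0, 0.05, 0, 0, 0, 0, 0], [0, 0.05, 0, 0, 0, 0, 0], [0, 0.05, 0, 0, 0, 0, 0], [0, 0.05, 0, 0, 0, 0, 0], [0, 0.05, 0, 0, 0, 0, 0], [0, 0.05, 0, 0, 0, 0, 0]]])

```text
time_s: 13.4
eef_pos: [0.5551, 0.0526, 0.0984]
tool_rot: [0.713, 0.701, 0.001, 0.001]
force: [-2.5, 1.3, 8.9]
gripper_width: 0.007
```

Emit:
jog_arm(targets=[[[0, 0.05, 0, 0, 0, 0, 0], [0, 0.05, 0.005, 0, 0, 0, 0], [0, 0.05, 0.01, 0, 0, 0, 0], [0, 0.05, 0.01, 0, 0, 0, 0], [0, 0.05, 0.01, 0, 0, 0, 0], [0, 0.05, 0.01, 0, 0, 0, 0], [0, 0.04, 0.01, 0, 0, 0, 0], [0, 0, 0, 0, 0, 0, 0]]])

```text
time_s: 14.2
eef_pos: [0.5644, 0.0525, 0.0973]
tool_rot: [0.713, 0.701, 0.001, 0.001]
force: [1.1, 1.2, 7.4]
gripper_width: 0.005
```

Emit:
jog_arm(targets=[[[0, 0, -0.2, 0, 0, 0, 0], [0, 0, -0.6, 0, 0, 0, 0], [-0.6, 0, -0.6, 0, 0, 0, 0], [-1, 0, 0, 0, 0, 0, 0], [-1, 0, 0, 0, 0, 0, 0], [-1, -0.1, 0, 0, 0, 0, 0], [-0.48, 0, 0, 0, 0, 0, 0], [0, 0, 0, 0, 0, 0, 0], [0, 0, 0, 0, 0, 0, 0]]])

```text
time_s: 15.1
eef_pos: [0.5586, -0.0495, 0.131]
tool_rot: [0.714, 0.701, 0.0, 0.0]
force: [-0.1, 0.5, 0.1]
gripper_width: 0.005
```

```bash
python3 -c "
from h import *
o,im=snap('wrist','w3.png')
np.save('w3.npy',np.r_[o['eef_pos'],o['tool_rot']]); print(o['eef_pos'],o['force'])
c=cv2.rotate(im[20:300,200:440,::-1],cv2.ROTATE_90_COUNTERCLOCKWISE)
cv2.imwrite('pics/w3c.png',cv2.resize(c,None,fx=2.5,fy=2.5,interpolation=cv2.INTER_CUBIC))"
```

```text
[ 0.55858485 -0.04953403  0.13100911] [-0.07327346  0.50100748  0.07612191]
```

View pics/w3c.png

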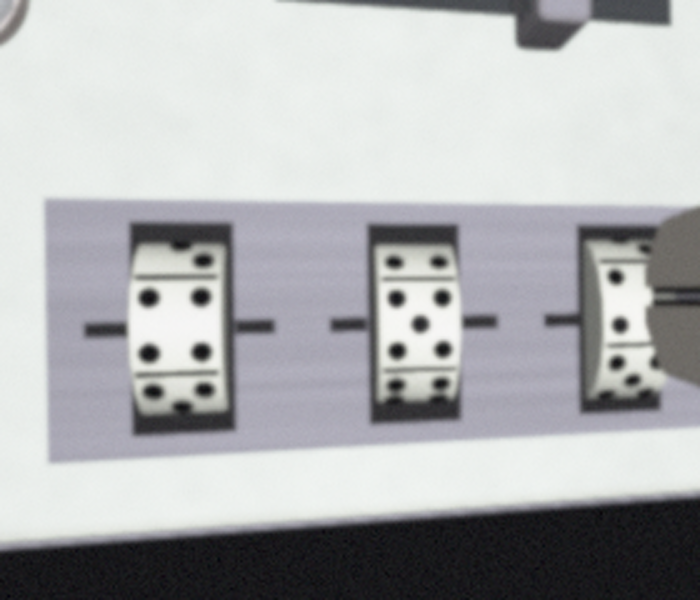

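Left now shows 4, with ribs at 276 and 374 and the axle at about 328. Middle still shows 5, centred.

```bash
python3 -c "
from h import *
s=np.load('w3.npy');C=cam('wrist',{'eef_pos':s[:3],'tool_rot':s[3:]})
px=lambda X,Y:(200+239-Y/2.5,20+X/2.5)
for n,zr,a,b,r1,r2 in[('L',.0985,(105,330),(255,326.5),(176,276),(178,374)),('M',.099,(349,324.5),(480,321),(418,279),(418,370.5))]:
    A=cast(C,px(*a),.085);B=cast(C,px(*b),.085);ax=(A[0]+B[0])/2
    t=[ang(C,px(*r),ax,zr)[0] for r in(r1,r2)]; print(n,((A+B)/2).round(4),np.round(t,3),np.mean(t).round(3))
"
```

```text
L [0.5527 0.0512 0.085 ] [-0.595  0.473] -0.061
M [5.526e-01 3.000e-04 8.500e-02] [-0.523  0.537] 0.007
```

Emit:
jog_arm(targets=[[[0, 0.24, 0.3, 0, 0, 0, 0], [0, 0, 0.4, 0, 0, 0, 0], [0, 0, 0.25, 0, 0, 0, 0], [0, 0, 0.08, 0, 0, 0, 0], [0, 0, 0.03, 0, 0, 0, 0], [0, 0, 0.02, 0, 0, 0, 0], [0, 0, 0, 0, 0, 0, 0]]])

```text
time_s: 15.85
eef_pos: [0.5646, -0.0498, 0.1038]
tool_rot: [0.713, 0.701, 0.0, 0.0]
force: [0.0, -0.4, -1.1]
gripper_width: 0.003
```

Emit:
jog_arm(targets=[[[0, 0, 0.02, 0, 0, 0, 0], [0, 0, 0.02, 0, 0, 0, 0], [0, 0, 0.02, 0, 0, 0, 0]]])

```text
time_s: 16.15
eef_pos: [0.5645, -0.0498, 0.1022]
tool_rot: [0.713, 0.701, 0.0, 0.0]
force: [0.3, -0.9, 0.6]
gripper_width: 0.003
```

Emit:
jog_arm(targets=[[[0, 0, 0.02, 0, 0, 0, 0], [0, 0, 0.02, 0, 0, 0, 0]]])

```text
time_s: 16.35
eef_pos: [0.5644, -0.0498, 0.101]
tool_rot: [0.713, 0.701, 0.0, 0.0]
force: [0.2, 0.2, -0.3]
gripper_width: 0.007
```

Emit:
jog_arm(targets=[[[0, 0, 0.02, 0, 0, 0, 0], [0, 0, 0.02, 0, 0, 0, 0], [0, 0, 0.01, 0, 0, 0, 0]]])

```text
time_s: 16.65
eef_pos: [0.5647, -0.0498, 0.1003]
tool_rot: [0.713, 0.701, 0.0, 0.0]
force: [-0.6, 0.1, 4.6]
gripper_width: 0.003
```

Emit:
jog_arm(targets=[[[0, 0, 0.01, 0, 0, 0, 0], [0, -0.05, 0, 0, 0, 0, 0], [0, -0.05, -0.01, 0, 0, 0, 0], [0, -0.05, -0.01, 0, 0, 0, 0]]])

```text
time_s: 17.05
eef_pos: [0.5618, -0.0498, 0.101]
tool_rot: [0.713, 0.701, 0.001, 0.001]
force: [3.8, 1.0, 6.1]
gripper_width: 0.005
```

Emit:
jog_arm(targets=[[[0, -0.03, 0.01, 0, 0, 0, 0], [0, -0.05, 0, 0, 0, 0, 0], [0, -0.05, 0, 0, 0, 0, 0]]])

```text
time_s: 17.35
eef_pos: [0.5589, -0.0497, 0.1014]
tool_rot: [0.713, 0.701, 0.001, 0.001]
force: [3.2, 0.0, 10.0]
gripper_width: 0.003
```

Emit:
jog_arm(targets=[[[0, -0.05, 0, 0, 0, 0, 0], [0, -0.05, 0, 0, 0, 0, 0], [0, -0.05, 0, 0, 0, 0, 0], [0, -0.05, 0, 0, 0, 0, 0], [0, -0.05, 0, 0, 0, 0, 0], [0, -0.05, 0, 0, 0, 0, 0]]])

```text
time_s: 17.95
eef_pos: [0.5513, -0.0497, 0.1015]
tool_rot: [0.713, 0.701, 0.001, 0.001]
force: [2.3, 0.1, 9.7]
gripper_width: 0.001
```

Emit:
jog_arm(targets=[[[0, -0.05, 0.005, 0, 0, 0, 0], [0, -0.05, 0.005, 0, 0, 0, 0], [0, -0.05, 0.01, 0, 0, 0, 0], [0, -0.05, 0.01, 0, 0, 0, 0], [0, -0.05, 0.01, 0, 0, 0, 0], [0, -0.05, 0.01, 0, 0, 0, 0]]])

```text
time_s: 18.55
eef_pos: [0.5437, -0.0497, 0.1006]
tool_rot: [0.713, 0.701, 0.001, 0.001]
force: [-1.0, 0.4, 14.3]
gripper_width: 0.002
```

Emit:
jog_arm(targets=[[[0, -0.05, -0.005, 0, 0, 0, 0], [0, -0.05, 0.005, 0, 0, 0, 0], [0, 0, 0, 0, 0, 0, 0]]])

```text
time_s: 18.85
eef_pos: [0.5398, -0.0496, 0.0993]
tool_rot: [0.713, 0.701, -0.0, 0.0]
force: [-2.2, -0.5, 8.3]
gripper_width: 0.003
```

Emit:
jog_arm(targets=[[[0, 0, -0.1, 0, 0, 0, 0], [0, 0, -0.14, 0, 0, 0, 0], [0, 0.48, 0, 0, 0, 0, 0], [0, 0.47, 0, 0, 0, 0, 0], [0, 0, 0, 0, 0, 0, 0], [0, 0, 0.02, 0, 0, 0, 0], [0, 0, 0.02, 0, 0, 0, 0], [0, 0, 0.02, 0, 0, 0, 0], [0, 0, 0.02, 0, 0, 0, 0], [0, 0, 0, 0, 0, 0, 0]]])

```text
time_s: 19.85
eef_pos: [0.5634, -0.0497, 0.1024]
tool_rot: [0.713, 0.701, -0.0, -0.0]
force: [0.4, 0.6, 0.2]
gripper_width: 0.003
```

Emit:
jog_arm(targets=[[[0, 0, 0.02, 0, 0, 0, 0], [0, 0, 0.02, 0, 0, 0, 0], [0, 0, 0.02, 0, 0, 0, 0], [0, 0, 0.02, 0, 0, 0, 0], [0, 0, 0.01, 0, 0, 0, 0], [0, 0, 0, 0, 0, 0, 0]]])

```text
time_s: 20.45
eef_pos: [0.5639, -0.0497, 0.1006]
tool_rot: [0.713, 0.701, 0.0, 0.0]
force: [-0.8, 0.2, 3.6]
gripper_width: 0.005
```

Emit:
jog_arm(targets=[[[0, 0, 0.02, 0, 0, 0, 0], [0, -0.05, 0, 0, 0, 0, 0], [0, -0.05, -0.01, 0, 0, 0, 0], [0, -0.05, -0.005, 0, 0, 0, 0]]])

```text
time_s: 20.85
eef_pos: [0.561, -0.0497, 0.1012]
tool_rot: [0.713, 0.701, 0.001, 0.001]
force: [3.4, 0.8, 6.3]
gripper_width: 0.006
```

Emit:
jog_arm(targets=[[[0, -0.03, 0.01, 0, 0, 0, 0], [0, -0.05, 0, 0, 0, 0, 0], [0, -0.05, 0, 0, 0, 0, 0], [0, -0.05, 0, 0, 0, 0, 0], [0, -0.05, 0, 0, 0, 0, 0]]])

```text
time_s: 21.35
eef_pos: [0.5555, -0.0497, 0.1015]
tool_rot: [0.713, 0.701, 0.001, 0.001]
force: [2.7, 0.9, 10.3]
gripper_width: 0.004
```

Emit:
jog_arm(targets=[[[0, -0.05, 0, 0, 0, 0, 0], [0, -0.05, 0, 0, 0, 0, 0], [0, -0.05, 0, 0, 0, 0, 0], [0, -0.05, 0, 0, 0, 0, 0], [0, -0.05, 0.005, 0, 0, 0, 0], [0, -0.05, 0.005, 0, 0, 0, 0], [0, -0.05, 0.005, 0, 0, 0, 0], [0, -0.05, 0.005, 0, 0, 0, 0], [0, -0.05, 0.01, 0, 0, 0, 0], [0, -0.05, 0.01, 0, 0, 0, 0]]])

```text
time_s: 22.35
eef_pos: [0.5424, -0.0496, 0.1003]
tool_rot: [0.713, 0.701, 0.001, 0.001]
force: [-0.9, -0.2, 9.1]
gripper_width: 0.004
```

Emit:
jog_arm(targets=[[[0, 0, -0.2, 0, 0, 0, 0], [0, 0, -0.6, 0, 0, 0, 0], [-0.7, 0.2, -0.4, 0, 0, 0, 0], [-0.7, 0.2, 0, 0, 0, 0, 0], [0, 0, 0, 0, 0, 0, 0], [0, 0, 0, 0, 0, 0, 0]]])

```text
time_s: 22.95
eef_pos: [0.5508, -0.0855, 0.1284]
tool_rot: [0.714, 0.7, -0.0, -0.0]
force: [-1.0, 0.2, 0.0]
gripper_width: 0.004
```

```bash
python3 -c "
from h import *
o,im=snap('wrist','w4.png')
np.save('w4.npy',np.r_[o['eef_pos'],o['tool_rot']]); print(o['eef_pos'],o['force'])
c=cv2.rotate(im[5:285,200:440,::-1],cv2.ROTATE_90_COUNTERCLOCKWISE)
cv2.imwrite('pics/w4c.png',cv2.resize(c,None,fx=2.5,fy=2.5,interpolation=cv2.INTER_CUBIC))"
```

```text
[ 0.55082257 -0.08551757  0.1283964 ] [-1.0408836   0.21296279  0.04458428]
```

View pics/w4c.png

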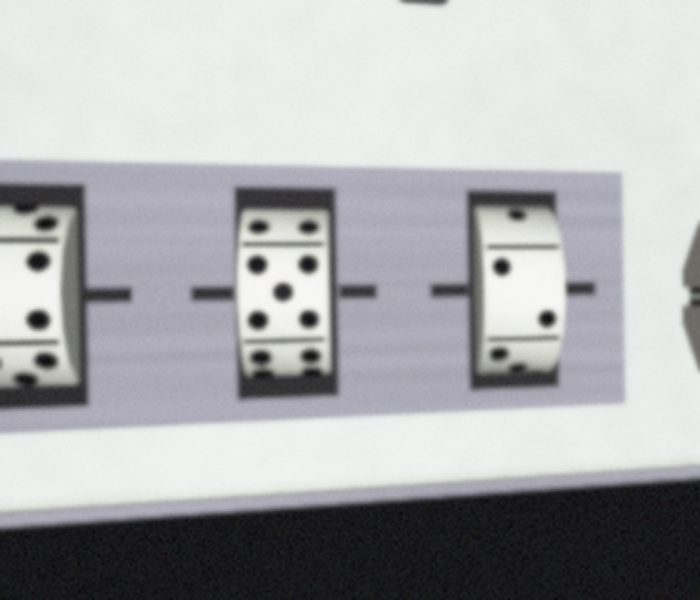

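Right now shows 2, with ribs at 246 and 339 and the axle at about 289.5. Left is on 4 and middle on 5. I'll refine this with subpixel rib finding.

```bash
python3 -c "
from h import *
def run(f,s,W):
    im=cv2.cvtColor(cv2.imread('pics/'+f+'.png'),6).astype(float); s=np.load(f+'.npy');C=cam('wrist',{'eef_pos':s[:3],'tool_rot':s[3:]})
    def dark(v0,v1,u,w=5):   # subpixel u of dark line over rows v0..v1 near u
        us=np.arange(int(round(u))-w,int(round(u))+w+1); p=im[v0:v1+1][:,us].mean(0); d=np.clip(np.interp(us,[us[0],us[-1]],[p[0],p[-1]])-p,0,None); d[d<.4*d.max()]=0
        return (us*d).sum()/d.sum(),(v0+v1)/2
    for n,zr,vm,um,vr,ur in W:
        A=np.array([cast(C,dark(a,b,um,6),.085) for a,b in vm])
        vv=sum(vr)/2
        r=[dark(*vr,u) for u in ur]
        yw=cast(C,r[0],zr)[1]
        ax=np.mean(A[:,0]) if len(A)>1 else A[0,0]+.024*(yw-A[0,1])
        t=[ang(C,q,ax,zr)[0] for q in r]; print(f,n,'axle',A[:,0].round(4),'ribs',np.round(t,3),'mid',np.mean(t).round(3))
k=lambda Y:439-Y/2.5
run('w3',0,[('L',.0985,[(57,68),(116,127)],k(328),(75,105),(k(276),k(374))),('M',.099,[(155,165),(207,216)],k(322.5),(175,200),(k(279),k(370)))])
run('w4',0,[('L',.0985,[(41,55)],k(294),(6,27),(k(240),k(343))),('M',.099,[(83,97),(143,153)],k(292.5),(104,132),(k(244),k(341))),('R',.1018,[(179,190),(233,241)],k(289.5),(202,226),(k(246),k(339)))])
"
```

```text
w3 L axle [0.553 0.553] ribs [-0.576  0.461] mid -0.058
w3 M axle [0.5528 0.5528] ribs [-0.531  0.509] mid -0.011
w4 L axle [0.5529] ribs [-0.564  0.485] mid -0.04
w4 M axle [0.5528 0.5528] ribs [-0.52   0.524] mid 0.002
w4 R axle [0.5526 0.5525] ribs [-0.486  0.561] mid 0.037
```

Emit:
jog_arm(targets=[[[0, 0.8, 0, 0, 0, 0, 0], [0.2, 0.8, 0, 0, 0, 0, 0], [0.5, 0.8, 0, 0, 0, 0, 0], [0.5, 0.8, 0, 0, 0, 0, 0], [0, 0, 0.4, 0, 0, 0, 0], [0, 0, 0.4, 0, 0, 0, 0], [0, 0, 0.4, 0, 0, 0, 0], [0, 0, 0.15, 0, 0, 0, 0], [0, 0, 0, 0, 0, 0, 0], [0, 0, 0, 0, 0, 0, 0]]])

```text
time_s: 24.0
eef_pos: [0.6313, -0.0562, 0.0953]
tool_rot: [0.713, 0.701, 0.0, 0.0]
force: [0.4, -0.0, -0.4]
gripper_width: 0.004
```

Emit:
jog_arm(targets=[[[0.06, 0, 0, 0, 0, 0, 0], [0.06, 0, 0, 0, 0, 0, 0], [0.06, 0, 0, 0, 0, 0, 0], [0.06, 0, 0, 0, 0, 0, 0], [0.06, 0, 0, 0, 0, 0, 0], [0.06, 0, 0, 0, 0, 0, 0], [0.06, 0, 0, 0, 0, 0, 0], [0.06, 0, 0, 0, 0, 0, 0]]])

```text
time_s: 24.8
eef_pos: [0.6317, -0.0443, 0.0951]
tool_rot: [0.713, 0.701, -0.0, 0.0]
force: [0.1, -1.9, 0.9]
gripper_width: 0.005
```

Contact with the knob; I'll push slowly past the blocking point.

Emit:
jog_arm(targets=[[[0.05, 0, 0, 0, 0, 0, 0], [0.05, 0, 0, 0, 0, 0, 0], [0.05, 0, 0, 0, 0, 0, 0], [0.05, 0, 0, 0, 0, 0, 0], [0.05, 0, 0, 0, 0, 0, 0]]])

```text
time_s: 25.3
eef_pos: [0.6318, -0.0376, 0.0951]
tool_rot: [0.713, 0.701, -0.0, -0.0]
force: [-1.6, -2.6, 0.2]
gripper_width: 0.002
```

Emit:
jog_arm(targets=[[[0.06, 0, 0, 0, 0, 0, 0], [0.06, 0, 0, 0, 0, 0, 0], [0.06, 0, 0, 0, 0, 0, 0], [0.06, 0, 0, 0, 0, 0, 0], [0.06, 0, 0, 0, 0, 0, 0], [0.06, 0, 0, 0, 0, 0, 0], [0.06, 0, 0, 0, 0, 0, 0], [0.06, 0, 0, 0, 0, 0, 0], [0.06, 0, 0, 0, 0, 0, 0], [0.06, 0, 0, 0, 0, 0, 0], [0.06, 0, 0, 0, 0, 0, 0]]])

```text
time_s: 26.4
eef_pos: [0.6321, -0.0211, 0.0951]
tool_rot: [0.713, 0.701, -0.0, -0.0]
force: [-3.5, -5.7, 0.5]
gripper_width: 0.004
```

Emit:
jog_arm(targets=[[[0.04, 0, 0, 0, 0, 0, 0], [0.04, 0, 0, 0, 0, 0, 0]]])

```text
time_s: 26.6
eef_pos: [0.6321, -0.0209, 0.0951]
tool_rot: [0.713, 0.701, -0.001, 0.001]
force: [-2.3, -13.3, -0.2]
gripper_width: 0.006
```

The knob is at its stop: force rose to 13 N with no further motion. I'll back off, lift and look.

Emit:
jog_arm(targets=[[[-0.15, 0, 0, 0, 0, 0, 0], [-0.4, 0, 0, 0, 0, 0, 0], [-0.4, 0, -0.3, 0, 0, 0, 0], [-0.8, -0.3, -0.8, 0, 0, 0, 0], [-0.8, -0.8, -0.8, 0, 0, 0, 0], [0, -0.8, -0.6, 0, 0, 0, 0], [0, 0, 0, 0, 0, 0, 0], [0, 0, 0, 0, 0, 0, 0]]])

```text
time_s: 27.4
eef_pos: [0.5842, -0.0825, 0.1586]
tool_rot: [0.714, 0.701, 0.001, 0.001]
force: [1.9, 0.9, -0.0]
gripper_width: 0.003
```

```bash
python3 -c "
from h import *
o,im=snap('wrist','w5.png'); print(o['eef_pos'],o['force'])
c=cv2.rotate(im[0:300,230:540,::-1],cv2.ROTATE_90_COUNTERCLOCKWISE)
cv2.imwrite('pics/w5c.png',cv2.resize(c,None,fx=1.9,fy=1.9,interpolation=cv2.INTER_CUBIC))"
```

```text
[ 0.5842168  -0.08253698  0.15859071] [ 1.8835913   0.89900723 -0.00435791]
```

View pics/w5c.png

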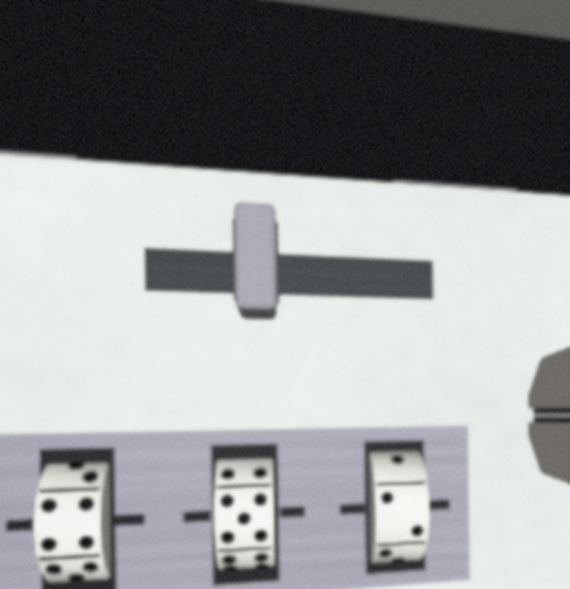

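Wheels show 4-5-2, and the knob is at crop (255,255), moved left from where it started. One numeric check of its travel, then I hand in.

```bash
python3 -c "
from h import *
o=get_obs();C=cam('wrist',o)
for X in(235,275): print(cast(C,(230+309-255/1.9,X/1.9),.113).round(4))
print(manip.sign_off())"
```

```text
[0.6316 0.0013 0.113 ]
[ 0.6321 -0.01    0.113 ]
the job is handed in; nothing more can be done
None
```

The lockbox should be unlocked: the left wheel is on 4, the middle still on 5, the right on 2, and the bolt knob is at its left stop. I handed the job in at about 27 s with the arm clear of everything; no verdict was reported.

- **Wheels:** Before the bolt was moved, the wrist camera put the left wheel about 0.05 rad past centre, the right about 0.04 rad short, and the middle within about 0.01 rad. All are inside the 0.09 rad the bolt allows, so I left the small offsets alone. The last picture shows 4-5-2.
- **Bolt:** The knob slid at about 2.6 N past the point where it would have been blocked. At the end it stopped dead at 13 N after roughly 24 mm. The last picture puts its centre at y = -4 mm, against about -27 to -30 mm at the start, which fits the full 25 mm within calibration error.
- **Wheel force:** The most I read was about 18 N in total, briefly, on the left wheel's second stroke. Otherwise it stayed at about 14 N or less. Force was only read between moves, so a short peak in between can't be ruled out.
- **Bystanders:** The arm's path stayed clear of them and I felt no unexpected contact. I did not look at the jar or the bench again before handing in.

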